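# Rehang the lift-off door of a supply cabinet

## Task

The green door of the small steel supply cabinet has been repainted and is drying upright in the wooden rack. Take it out, hang it back on the cabinet by lowering both of its knuckles over the two upright hinge pins until they are fully home, without slamming or forcing it, then swing it shut. Leave the bare metal shelf in the rack and the other things on the counter as they are.

Things in the scene. Friction and masses are not known exactly. Their poses are not given: they have to be found in the camera images.
- cabinet: Fixed open-fronted green steel cabinet, stock inside, 130 mm wide (y), 85 deep (x), top 168 mm over the counter. Origin: centre of its underside, on the counter; x points from its open front (x = -42.5 mm) to its back, y to its left as one faces the front, z up. The hinge pins stand outside its front left edge, on one vertical axis at x = -49.5, y = +75 mm.
- pin_low (a point): Foot of the lower hinge pin, on its axis, on the round shoulder (16 mm diameter, 17 mm high) on which the knuckle comes to rest; 34 mm over the counter. The pin points up: 8.4 mm diameter, 20 mm long, the last 6 mm tapered to 3 mm. Axes as the cabinet's.
- pin_high (a point): The same on the upper hinge pin, straight above the lower: shoulder 134 mm over the counter, pin alike. The lower knuckle has to come in from the side beneath this shoulder, over the lower pin.
- door: Loose green leaf, 128 mm wide (y), 152 high (z), 10 thick (x), about 0.35 kg, upright in the rack, lower edge at first 18 mm over the counter. Origin: middle of the lower edge, mid-thickness; x from front to back, y to the hinge edge, z up. Hung and shut, its axes agree with the cabinet's and its lower edge is 12 mm over the counter. Top edge and faces below it are clear, for grasping and pushing.
- knuckle_low (a point): Centre of the lower mouth of the door's lower knuckle: an upright tube, 10.4 mm bore, 17.6 mm outside, 18 mm long, open at both ends, its axis 11 mm outside the hinge edge (door frame y = +75 mm, x = 0); the mouth is 22 mm above the lower edge.
- knuckle_high (a point): The same on the door's upper knuckle, mouth 122 mm above the lower edge (100 mm above the lower knuckle, as the pins are).
- free_edge (a point): Middle of the door's free edge (door frame y = -64 mm, z = 76 mm), mid-thickness. Hung, the door opens clockwise seen from above, to 90 degrees and more, turns freely and stays where it is left; shut, it stops on two small rubber bumpers on the cabinet's front rim.
- rack: Fixed wooden rack, 102 x 154 mm; three places at y = -45, 0, +45 mm. A panel stands in one along the rack's x axis on rails 18 mm high, between dowels (14 mm apart, up to 76 mm over the counter) at x = -40 and +40 mm. Origin: centre of its underside. Door and bare shelf are in the outer places, either way round, the door's hinge edge to the rack's +x.
- shelf_plate: Loose bare aluminium shelf with folded edges, 120 mm wide (y), 110 mm high (z) as it stands, 10 mm thick (x), in the other place of the rack. Origin: middle of its lower edge. To be left alone.
- size_cone: Bystander: upright wooden ring-sizing cone, 60 mm foot, 172 mm tall. Origin at its foot.
- oil_bottle: Bystander: white bottle with red nozzle, 50 mm diameter, 140 mm tall. Origin at its foot.
- flux_jar: Bystander: amber jar with black cap, 47 mm diameter, 77 mm tall. Origin at its foot.
- knob (a point): Middle of the head of the door's round steel knob, 18 mm diameter, standing out 20 mm from the front at door frame y = -50 mm, z = 85 mm.
- white_box: Bystander: white card box, 51 x 71 mm, 41 mm high. Origin at the centre of its underside.

How it is judged:
By the outcome, as a careful person would: the job done as asked, in the order asked, and still so for the second after the job is handed in, with the robot touching nothing.
It also fails if it takes over 61 s, if anything falls off the work surface, if the arm or the gripper's body presses on something with over 40 N, if the wrist force passes 120 N, or if a joint passes its speed limit or range.

## Robot

A 6-joint arm with a two-finger parallel gripper is mounted at the origin on the work surface; the furniture and walls round the work are solid. World frame = base frame: x ahead of the robot, y to its left, z up, the work surface at z = 0. Lengths are in m, angles in rad, forces in N, time in s.
With the tool pointing down it reaches from about 0.3 to 0.875 m from the base axis. Payload 6.4 kg.
Tool frame: the origin (TCP) lies between the finger pads; the fingertips stand 25 mm ahead of it and the grasp point (between the pads) lies 6 mm ahead of it; z points along the fingers, y is the line along which they close (so a half turn about z gives the same grasp; the last joint's range is limited). The gripper opens to 85 mm and grips with 20 to 120 N. Pads are 22 mm wide; open, the fingers measure 114 mm over their backs; the gripper's body (76 mm by 85 mm) begins 54 mm behind the grasp point. The pads swing forward as they close: fully open they stand 13 mm farther back than shut.
Start: joints at [1.037, 0.181, 1.607, -0, 1.354, -0.206], TCP at [0.185, 0.544, 0.256] pointing down, gripper open.
Joint ranges: [-2.99, 2.99], [-0.89, 2.07], [0.3, 2.58], [-1.14, 4.28], [0, 2.63], [-3.12, 3.12]. Speed limits (rad/s): [2.57, 2.57, 3.01, 3.14, 3.14, 3.14].

## Interface

Orientations are given as a unit quaternion [w, x, y, z].
In Python, from bench import ctrl gives the robot as it stands.
- The arm moves only by the tool servo_tool, never from a script. Its argument "series" is text: rows parted by semicolons, each of 7 numbers parted by spaces: the gripper command: -1 is fully open, 1 is shut, values between are in proportion, then the shift along the tool's x, y, z in m, then the turn, a rotation vector about the tool's x, y, z in degrees. A call has 1 to 12 rows; each row is the pose to reach, as a shift and turn from the pose commanded when the call began, along the tool's axes at that moment; what a row does not reach only later rows make up. A row lasts 1/12 s, in which the tool goes at most 41.7 mm and 7.16 degrees, less where a joint would pass 70% of its speed; a pose out of reach is approached as far as the arm can. A call with a gripper value outside its range is refused whole. The fingers move at their own pace and stop on an object; the grip force is fixed at half the most. Time passes only in rows, so rows that repeat a pose let the fingers close. It gives the time, the measured TCP pose, the force, the opening and the grip force at its end, in the units of the state.
- ctrl.get_obs(): the state, without advancing time (a new reading comes with each control period).
- ctrl.camera(name): name is "side" or "top" or "wrist"; returns a dict with "img" (420x560x3 uint8, red, green, blue), "z_map" (420x560 float32, m along the optical axis (not along the pixel's ray), 0 where there is no reading), "fovy" (degrees; the focal length in pixels is half the picture's height over the tangent of half this angle, whatever the lens; pixels are square), "cx", "cy" (the principal point, pixels), "k1" (the pictures are not rectified: a ray, as slopes to the right and down, at radius r is drawn at 1 + k1 r^2 times it, then the intrinsics apply), "extrinsics" (4x4, takes a point from camera to world coordinates); the wrist camera has in their place "T_tool_cam" (4x4, takes a point from camera to tool coordinates, whose origin is the TCP and whose axes are the flange's). Camera axes: x right, y down, z forward; pixel columns grow to the right and rows downward; lengths in m; the calibration is good to about 2 mm. A picture is of the moment at which its call begins: read the wrist's pose just before it.
- ctrl.hand_in(): hands the job in; it is judged then, once.
The state is a dict: "time_s": time; "q": joint angles; "dq": joint speeds; "joint_efforts": joint torques, N m; "eef_pos": TCP position; "eef_rot": TCP orientation; "wrist_force": force on the tool from outside, world axes, zero at the start; "torque": the same for the moment, N m; "opening": opening from 0.0 (shut) to 1.0 (fully open); "grasp_force": force on a finger pad.
Only numpy, scipy, OpenCV 4.12 (cv2) and the standard library are available. Lean on these libraries where they do the work, as an engineer would, in place of code of your own. Each camera call takes 0.05 s, during which the arm holds its last target. There are 200 camera calls.

## Working session

There is one attempt and no reset: what is moved stays moved. The work goes in short steps, Python scripts to look and compute and a tool call to move; the robot and the scene stay as the last step left them, time stands still between calls to the robot, and variables do not carry over. Pictures are saved under pics/ and viewed, at most 11 in all, crops included, and the job is handed in when it is done.

Besides the shell and the picture viewer there is one more tool, called by a JSON object that holds its "op" and its "data", one argument or row to a line. servo_tool: Moves the arm, as the interface text tells. Its arguments: {"type":"object","properties":{"series":{"type":"string"}},"required":["series"]}

```bash
ls; mkdir -p pics; python3 - <<'E'
from bench import ctrl
import cv2,numpy as np
print(ctrl.get_obs())
for n in("top","side"):
    c=ctrl.camera(n); cv2.imwrite(f"pics/{n}0.png",c["img"][:,:,::-1]); np.savez(f"{n}0.npz",**c)
    print({k:v for k,v in c.items() if k not in("img","z_map")})
a=cv2.imread("pics/top0.png");b=cv2.imread("pics/side0.png")
E
```

```text
pics
{'time_s': 0.0, 'q': array([ 1.03669505e+00,  1.81513359e-01,  1.60803369e+00, -1.88343010e-05,
        1.35377651e+00, -2.06317536e-01]), 'dq': array([-7.95297594e-04, -4.65212067e-04,  6.03321156e-04, -7.22208885e-05,
        4.21937383e-04, -3.33451909e-04]), 'joint_efforts': array([ 2.89553805e-03, -4.44864142e+01, -3.51342201e+01, -6.52436825e-05,
        8.76597769e-03,  2.55918746e-05]), 'eef_pos': array([0.18484921, 0.54393396, 0.25538726]), 'eef_rot': array([-3.04558022e-04,  1.63157082e-01,  9.86599725e-01, -8.10145291e-04]), 'wrist_force': array([ 0.43875122,  0.35196778, -0.23084974]), 'torque': array([-0.00272787,  0.06216506, -0.01893866]), 'grasp_force': 0.0, 'opening': 1.0041618478540504}
{'fovy': 46.024988339464755, 'cx': 281.19206075195723, 'cy': 217.7903363596716, 'k1': -0.060977122309187476, 'extrinsics': array([[ 0.01231221, -0.99289816,  0.11832855,  0.33874538],
       [-0.99979815, -0.01410313, -0.01430978,  0.04764686],
       [ 0.01587696, -0.11812848, -0.99287138,  1.20464009],
       [ 0.        ,  0.        ,  0.        ,  1.        ]])}
{'fovy': 51.843490648267284, 'cx': 274.04863173624926, 'cy': 213.6742996508815, 'k1': -0.05582556975423922, 'extrinsics': array([[ 9.82950306e-01, -1.08745255e-01,  1.48267213e-01,
         3.22070143e-01],
       [-1.83868722e-01, -5.76965195e-01,  7.95803655e-01,
        -7.35359485e-01],
       [-9.94850251e-04, -8.09497149e-01, -5.87122966e-01,
         6.75964751e-01],
       [ 0.00000000e+00,  0.00000000e+00,  0.00000000e+00,
         1.00000000e+00]])}
```

View pics/top0.png

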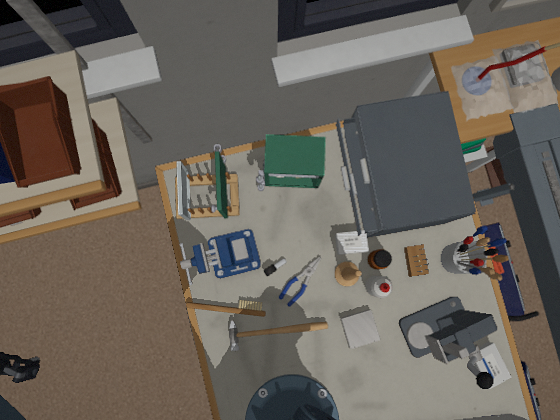

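View pics/side0.png

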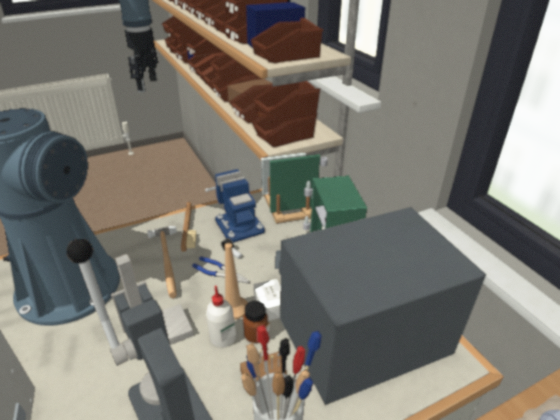

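The top view shows the cabinet at (295,160), with its front facing the robot and its hinge pins near (260,180). The green door is in the rack at (220,183) and the shelf at (183,190). The jar, cone, bottle and white box are around (350-385, 240-290), so they are away from the transfer path.

```bash
cat >h.py <<'E'
import numpy as np,cv2
def cloud(c,T=None):
    "world points HxWx3 from a camera dict"
    T=c["extrinsics"] if T is None else T
    h,w=c["z_map"].shape; f=h/2/np.tan(np.radians(float(c["fovy"]))/2)
    v,u=np.mgrid[:h,:w].astype(float)
    xd=(u-c["cx"])/f; yd=(v-c["cy"])/f; x,y=xd.copy(),yd.copy()
    for _ in range(8):
        s=1+c["k1"]*(x*x+y*y); x,y=xd/s,yd/s
    z=c["z_map"]; P=np.stack([x*z,y*z,z],-1)@T[:3,:3].T+T[:3,3]
    P[z<=0]=np.nan; return P
def green(img):
    h=cv2.cvtColor(img,cv2.COLOR_RGB2HSV); return cv2.inRange(h,(65,90,20),(90,255,255))>0
E
python3 - <<'E'
from h import *
c=np.load("top0.npz"); P=cloud(c); g=green(c["img"])
n,l,st,_=cv2.connectedComponentsWithStats(g.astype(np.uint8))
for i in range(1,n):
    if st[i,4]>60:
        p=P[l==i]; zt=np.nanpercentile(p[:,2],90); q=p[abs(p[:,2]-zt)<.008]
        print(st[i],"ztop",zt.round(4),len(q)); r=cv2.minAreaRect(q[:,:2].astype(np.float32)); print(r,cv2.boxPoints(r).round(4).tolist())
im=c["img"][135:225,165:335,::-1]; cv2.imwrite("pics/z.png",cv2.resize(im,None,fx=4.5,fy=4.5,interpolation=cv2.INTER_CUBIC))
for (u,v) in [(260,178),(262,183),(258,186),(255,157)]: print(u,v,P[v,u].round(3))
E
```

```text
[ 264  135   61   53 2763] ztop 0.1697 2242
((0.5999557375907898, 0.006081279367208481), (0.1275293529033661, 0.08442521840333939), 87.9854736328125) [[0.5554999709129333, -0.05620000138878822], [0.6399000287055969, -0.05909999832510948], [0.6444000005722046, 0.06830000132322311], [0.5600000023841858, 0.07129999995231628]]
[461 138  25  12 124] ztop -0.5119 59
((0.8289453387260437, -0.6706533432006836), (0.014260910451412201, 0.09992488473653793), 16.584192276000977) [[0.8079000115394592, -0.6248000264167786], [0.8363999724388123, -0.7206000089645386], [0.8500000238418579, -0.7164999842643738], [0.8215000033378601, -0.6207000017166138]]
[215 152  12  66 541] ztop 0.1708 275
((0.5404412150382996, 0.16818401217460632), (0.12460947781801224, 0.009848397225141525), 4.031298637390137) [[0.4778999984264374, 0.16869999468326569], [0.47859999537467957, 0.15889999270439148], [0.6029000282287598, 0.16769999265670776], [0.6021999716758728, 0.17749999463558197]]
260 178 [0.551 0.08  0.147]
262 183 [0.562 0.078 0.032]
258 186 [0.554 0.087 0.034]
255 157 [ 0.634  0.097 -0.002]
```

View pics/z.png

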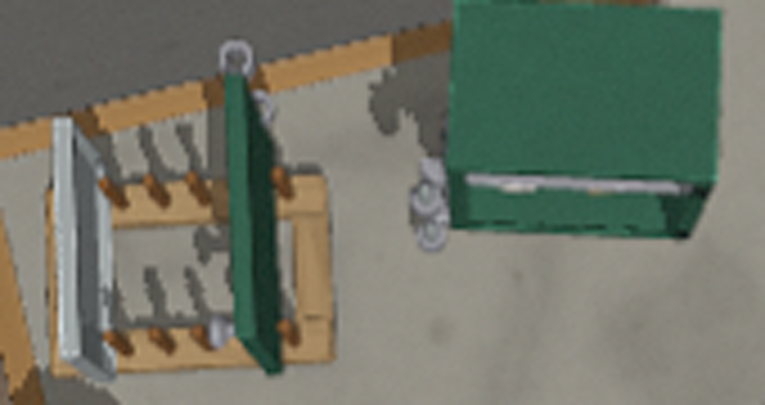

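The zoomed view shows the door's knuckles at its far end (236,55), which is world +x, and the knob on its left face. It can be carried to the pins almost without turning, arriving about 85° open. The pins are at crop pixel (430,200). First I move above the door.

{"op": "servo_tool", "data": {
  "series": "-1 -0.458 -0.242 0 0 0 -22.8;-1 -0.458 -0.242 0 0 0 -22.8;-1 -0.458 -0.242 0 0 0 -22.8;-1 -0.458 -0.242 0 0 0 -22.8;-1 -0.458 -0.242 0 0 0 -22.8;-1 -0.458 -0.242 0 0 0 -22.8;-1 -0.458 -0.242 0 0 0 -22.8;-1 -0.458 -0.242 0 0 0 -22.8;-1 -0.458 -0.242 0 0 0 -22.8;-1 -0.458 -0.242 0 0 0 -22.8;-1 -0.458 -0.242 0 0 0 -22.8;-1 -0.458 -0.242 0 0 0 -22.8"
}}

```text
time_s: 1.1
eef_pos: [0.5218, 0.1871, 0.256]
eef_rot: [-0.0, -0.035, 0.999, 0.0]
wrist_force: [0.7, 0.4, 0.3]
opening: 0.997
grasp_force: 0.0
```

```bash
cat >>h.py <<'E'
from scipy.spatial.transform import Rotation as R
def toolT(o):
    T=np.eye(4); T[:3,:3]=R.from_quat(np.roll(o["eef_rot"],-1)).as_matrix(); T[:3,3]=o["eef_pos"]; return T
def wrist(ctrl,name):
    o=ctrl.get_obs(); c=ctrl.camera("wrist"); cv2.imwrite(f"pics/{name}.png",c["img"][:,:,::-1])
    np.savez(name+".npz",T=toolT(o),**c); return o,c,cloud(c,toolT(o)@c["T_tool_cam"])
E
python3 - <<'E'
from h import *; from bench import ctrl
o,c,P=wrist(ctrl,"w1"); o,c,P=wrist(ctrl,"w1")
print(o["eef_pos"],toolT(o)[:3,:3].round(3)); print(c["T_tool_cam"].round(3))
g=green(c["img"])&(abs(P[...,2]-.17)<.008)
n,l,st,_=cv2.connectedComponentsWithStats(g.astype(np.uint8))
for i in range(1,n):
    if st[i,4]>100:
        q=P[l==i]; print(st[i],np.median(q[:,2]),cv2.boxPoints(cv2.minAreaRect(q[:,:2].astype(np.float32))).round(4).tolist())
E
```

```text
[0.5267189  0.18147712 0.25615641] [[-0.998 -0.065  0.003]
 [-0.065  0.998 -0.004]
 [-0.003 -0.004 -1.   ]]
[[ 0.001 -0.958 -0.287  0.073]
 [ 1.     0.001 -0.     0.   ]
 [ 0.    -0.287  0.958 -0.117]
 [ 0.     0.     0.     1.   ]]
[ 260  160   16  159 2089] 0.16920469439597227 [[0.478300005197525, 0.1712000072002411], [0.4790000021457672, 0.16130000352859497], [0.6054999828338623, 0.17069999873638153], [0.6047999858856201, 0.18060000240802765]]
[    0   247   146    96 10445] 0.16746400381631757 [[0.5583000183105469, -0.046300001442432404], [0.64410001039505, -0.04820000007748604], [0.6467000246047974, 0.0722000002861023], [0.5608999729156494, 0.07410000264644623]]
```

View pics/w1.png

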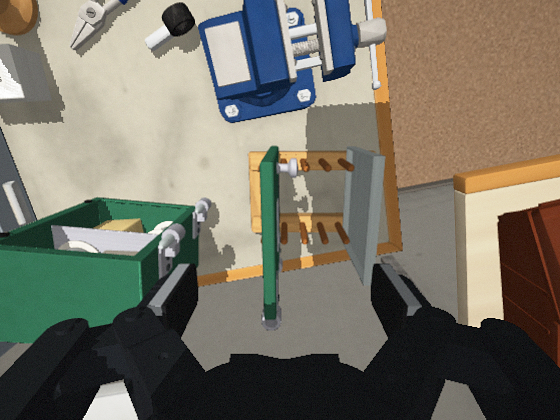

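The wrist view shows the door's top edge at column 268, with the upper knuckle at (270,320), between the open fingers. The two pins are near (170,240) and (203,205). Door centre measures (.542,.171) with about 4° yaw. I descend and grip.

{"op": "servo_tool", "data": {
  "series": "-1 -0.0146 -0.012 0 0 0 -0.5;-1 -0.0146 -0.012 0 0 0 -0.5;-1 -0.0146 -0.012 0.03 0 0 -0.5;-1 -0.0146 -0.012 0.06 0 0 -0.5;-1 -0.0146 -0.012 0.08 0 0 -0.5;-1 -0.0146 -0.012 0.096 0 0 -0.5;-0.6 -0.0146 -0.012 0.096 0 0 -0.5;0 -0.0146 -0.012 0.096 0 0 -0.5;0.4 -0.0146 -0.012 0.096 0 0 -0.5;0.6 -0.0146 -0.012 0.096 0 0 -0.5;0.6 -0.0146 -0.012 0.096 0 0 -0.5;0.7 -0.0146 -0.012 0.096 0 0 -0.5"
}}

```text
time_s: 2.2
eef_pos: [0.537, 0.178, 0.1615]
eef_rot: [0.001, -0.039, 0.999, -0.0]
wrist_force: [0.3, 0.6, 0.2]
opening: 0.157
grasp_force: 0.0
```

{"op": "servo_tool", "data": {
  "series": "0.8 0 0 0 0 0 0;0.9 0 0 0 0 0 0;1 0 0 0 0 0 0;1 0 0 0 0 0 0;1 0 0 0 0 0 0"
}}

```text
time_s: 2.62
eef_pos: [0.5374, 0.1755, 0.1617]
eef_rot: [0.001, -0.039, 0.999, -0.002]
wrist_force: [-0.7, -9.3, 6.4]
opening: 0.108
grasp_force: 58.2
```

{"op": "servo_tool", "data": {
  "series": "1 0 0 -0.006 0 0 0;1 0 0 -0.015 0 0 0;1 0 0 -0.03 0 0 0;1 0 0 -0.045 0 0 0;1 0 0 -0.06 0 0 0;1 0 0 -0.075 0 0 0;1 0 0 -0.085 0 0 0;1 0 0 -0.085 0 0 0;1 0 0 -0.085 0 0 0;1 0 0 -0.085 0 0 0"
}}

```text
time_s: 3.45
eef_pos: [0.5357, 0.178, 0.2441]
eef_rot: [-0.001, -0.039, 0.999, -0.0]
wrist_force: [-0.6, -0.1, -4.0]
opening: 0.11
grasp_force: 59.1
```

```bash
python3 - <<'E'
from h import *; from bench import ctrl
o,c,P=wrist(ctrl,"w2"); print(o["eef_pos"],o["wrist_force"],o["opening"],toolT(o)[:3,:3].round(4))
t=ctrl.camera("top"); np.savez("top2.npz",**t)
a=cv2.resize(c["img"][170:340,110:310,::-1],None,fx=3,fy=3,interpolation=cv2.INTER_CUBIC)
b=cv2.resize(t["img"][140:230,190:290,::-1],None,fx=2.9,fy=5.667,interpolation=cv2.INTER_CUBIC)
b=cv2.resize(t["img"][140:230,190:290,::-1],(200,180),interpolation=cv2.INTER_CUBIC); b=cv2.copyMakeBorder(b,0,330,0,0,cv2.BORDER_CONSTANT)
cv2.imwrite("pics/z2.png",np.hstack([a,b]))
E
```

```text
[0.53565709 0.17796149 0.24411544] [-0.58306804 -0.07477098 -4.04607167] 0.11010813912195125 [[-9.969e-01 -7.880e-02 -1.800e-03]
 [-7.880e-02  9.969e-01 -1.000e-04]
 [ 1.800e-03  0.000e+00 -1.000e+00]]
```

View pics/z2.png

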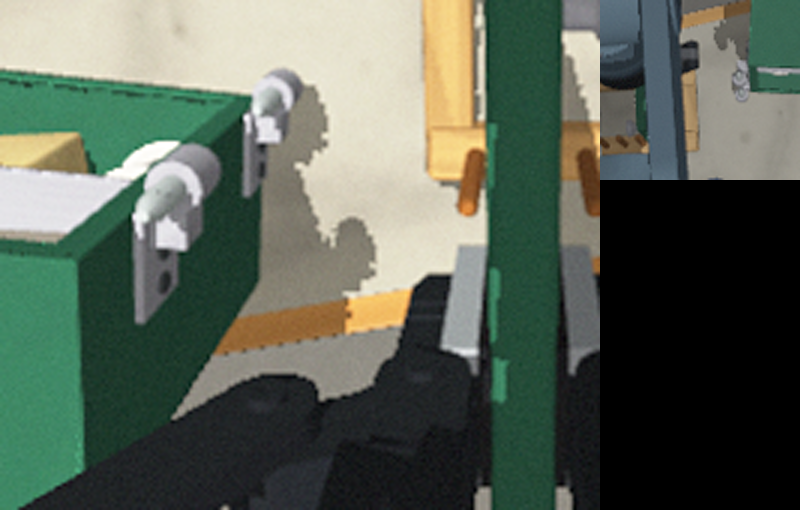

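The lifted door is gripped squarely. In the crop the upper pin's tip is at (143,214) and its shoulder at (188,170). The lower pin's tip is near (262,110). Next I cast those rays and measure the free end of the door.

```bash
cat >>h.py <<'E'
def ray(c,u,v,z,T):
    f=210/np.tan(np.radians(float(c["fovy"]))/2)
    K=np.array([[f,0,c["cx"]],[0,f,c["cy"]],[0,0,1.]])
    p=cv2.undistortPoints(np.array([[[u,v]]],float),K,np.array([float(c["k1"]),0,0,0]))[0,0]
    # k1 model: same radial term as OpenCV
    d=T[:3,:3]@np.array([*p,1]); return T[:3,3]+d*(z-T[2,3])/d[2]
E
python3 - <<'E'
from h import *
c=np.load("w2.npz"); T=c["T"]@c["T_tool_cam"]; Ti=np.linalg.inv(c["T"])
for n,u,v,z in [("hi tip",110+143/3,170+214/3,.154),("lo tip",110+262/3,170+110/3,.054)]:
    p=ray(c,u,v,z,T); print(n,p.round(4),P if 0 else cloud(c,T)[int(v),int(u)].round(4))
P=cloud(c,T); g=green(c["img"])&(P[...,2]>.225)
print(np.nanmedian(P[g][:,2]))
q=P[g]; q=q[q[:,2]>np.nanpercentile(q[:,2],99)-.01]
qt=(np.c_[q,np.ones(len(q))]@Ti.T)[:,:3]
print("tool box",cv2.boxPoints(cv2.minAreaRect(qt[:,:2].astype(np.float32))).round(4).tolist(),np.median(qt[:,2]),len(qt))
t=np.load("top0.npz"); im=t["img"][168:200,245:277,::-1]
w=np.load("w1.npz")
k=c["img"][195:260,140:225,::-1]
cv2.imwrite("pics/z3.png",np.hstack([cv2.resize(im,(390,480),interpolation=cv2.INTER_CUBIC),cv2.resize(w["img"][190:254,145:209,::-1],(400,480),interpolation=cv2.INTER_CUBIC)]))
E
```

```text
hi tip [0.5544 0.0843 0.154 ] [0.5543 0.0837 0.1538]
lo tip [0.5547 0.0859 0.054 ] [0.5547 0.0849 0.0517]
0.25163227128585536
tool box [[0.006899999920278788, 0.06159999966621399], [0.011599999852478504, -0.059300001710653305], [0.023000000044703484, -0.058800000697374344], [0.018300000578165054, 0.06199999898672104]] -0.060523209425444674 77
```

View pics/z3.png

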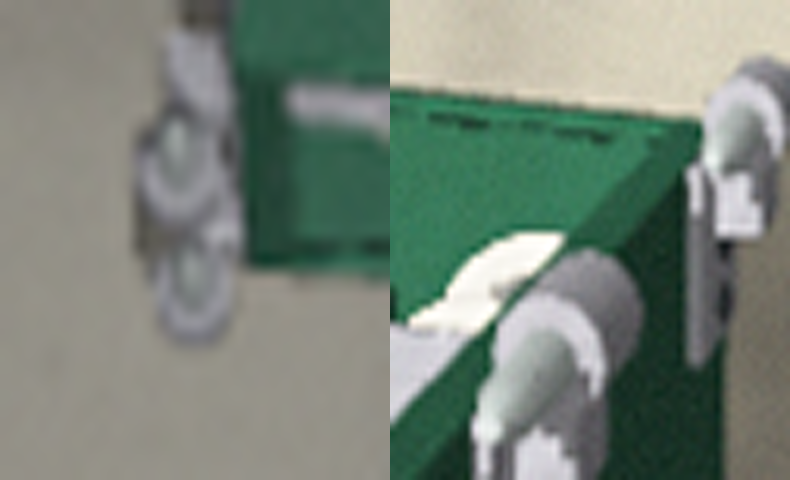

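```bash
python3 - <<'E'
from h import *
for f in("w2","w1"):
    c=np.load(f+".npz"); T=c["T"]@c["T_tool_cam"]; Ti=np.linalg.inv(c["T"]); P=cloud(c,T)
    zt=.2525 if f=="w2" else .17
    g=green(c["img"])&(abs(P[...,2]-zt)<.006)
    n,l,st,_=cv2.connectedComponentsWithStats(g.astype(np.uint8)); 
    for i in range(1,n):
      if st[i,4]>150:
        q=P[l==i]; qt=(np.c_[q,np.ones(len(q))]@Ti.T)[:,:3]
        print(f,st[i],"tool box",cv2.boxPoints(cv2.minAreaRect(qt[:,:2].astype(np.float32))).round(4).tolist(),np.median(q[:,2]))
t=np.load("top0.npz")
print(ray(t,245+178*32/390, 168+130*32/480,.154,t["extrinsics"]),ray(t,245+192*32/390, 168+268*32/480,.054,t["extrinsics"]))
print(ray(t,245+180*32/390, 168+175*32/480,.134,t["extrinsics"]),ray(t,245+193*32/390, 168+305*32/480,.034,t["extrinsics"]))
w=np.load("w1.npz");T=w["T"]@w["T_tool_cam"]
print("w1",ray(w,145+98*64/400,190+428*64/480,.154,T),ray(w,145+325*64/400,190+155*64/480,.054,T))
E
```

```text
w2 [ 272  163   25  196 4451] tool box [[-0.028999999165534973, 0.005200000014156103], [-0.028999999165534973, -0.004999999888241291], [0.05889999866485596, -0.004600000102072954], [0.05889999866485596, 0.00559999980032444]] 0.2516361572890396
w1 [ 260  160   16  159 2079] tool box [[-0.07769999653100967, -0.015599999576807022], [0.04919999837875366, -0.016699999570846558], [0.049300000071525574, -0.0066999997943639755], [-0.07760000228881836, -0.00559999980032444]] 0.1692067313691386
w1 [    0   248   145    95 10222] tool box [[-0.11230000108480453, -0.11649999767541885], [-0.10180000215768814, -0.23649999499320984], [-0.016300000250339508, -0.2290000021457672], [-0.026799999177455902, -0.10909999907016754]] 0.16747815225374385
[0.55279478 0.08026276 0.154     ] [0.55109964 0.08026098 0.054     ]
[0.55015545 0.08040243 0.134     ] [0.54878154 0.0805257  0.034     ]
w1 [0.5550447  0.08390722 0.154     ] [0.55399566 0.0844698  0.054     ]
```

```bash
python3 - <<'E'
from h import *
t=np.load("top0.npz"); P=cloud(t)
for z0 in(.01,.04,.09):
    m=(P[...,2]>z0)&(P[...,0]>.33)&(P[...,0]<.52)&(P[...,1]>.02)&(P[...,1]<.25)
    n,l,st,_=cv2.connectedComponentsWithStats(m.astype(np.uint8))
    for i in range(1,n):
        if st[i,4]>25: q=P[l==i]; print(z0,st[i,4],q.min(0).round(3),q.max(0).round(3))
E
```

```text
0.01 664 [0.473 0.133 0.01 ] [0.52  0.25  0.174]
0.01 2255 [0.33 0.08 0.01] [0.455 0.25  0.128]
0.01 150 [0.342 0.02  0.01 ] [0.384 0.07  0.034]
0.04 283 [0.478 0.15  0.042] [0.52  0.202 0.174]
0.04 1586 [0.33  0.096 0.04 ] [0.434 0.25  0.128]
0.09 206 [0.478 0.159 0.09 ] [0.52  0.19  0.174]
0.09 870 [0.356 0.101 0.09 ] [0.431 0.181 0.127]
0.09 345 [0.346 0.189 0.092] [0.411 0.227 0.128]
```

{"op": "servo_tool", "data": {
  "series": "1 0.001 -0.012 0 0 0 0;1 0.002 -0.024 0 0 0 0;1 0.003 -0.036 0 0 0 0;1 0.004 -0.048 0 0 0 0;1 0.005 -0.06 0 0 0 0;1 0.012 -0.065 0 0 0 -5;1 0.019 -0.071 0 0 0 -10;1 0.027 -0.077 0 0 0 -15;1 0.035 -0.083 0 0 0 -20;1 0.043 -0.09 0 0 0 -25;1 0.043 -0.09 0 0 0 -25;1 0.043 -0.09 0 0 0 -25"
}}

```text
time_s: 4.55
eef_pos: [0.5007, 0.0839, 0.2456]
eef_rot: [0.0, -0.253, 0.968, -0.0]
wrist_force: [1.0, 0.1, -3.6]
opening: 0.11
grasp_force: 59.1
```

{"op": "servo_tool", "data": {
  "series": "1 0 0 0.01 0 0 0;1 0 0 0.022 0 0 0;1 0 0 0.034 0 0 0;1 0 0 0.046 0 0 0;1 0 0 0.054 0 0 0;1 0 0 0.054 0 0 0;1 0 0 0.054 0 0 0;1 0 0 0.054 0 0 0"
}}

```text
time_s: 5.22
eef_pos: [0.5009, 0.085, 0.1915]
eef_rot: [0.0, -0.255, 0.967, -0.0]
wrist_force: [0.3, 0.1, -2.9]
opening: 0.107
grasp_force: 59.1
```

```bash
python3 - <<'E'
from h import *; from bench import ctrl
o,c,P=wrist(ctrl,"w3"); print(o["eef_pos"],o["wrist_force"],toolT(o)[:3,:3].round(4))
Ti=np.linalg.inv(toolT(o))
g=green(c["img"])&(abs(P[...,2]-.1975)<.008)
n,l,st,_=cv2.connectedComponentsWithStats(g.astype(np.uint8))
for i in range(1,n):
  if st[i,4]>150:
    q=P[l==i]; qt=(np.c_[q,np.ones(len(q))]@Ti.T)[:,:3]
    print(st[i],cv2.boxPoints(cv2.minAreaRect(qt[:,:2].astype(np.float32))).round(4).tolist(),np.median(q[:,2]))
s=ctrl.camera("side"); np.savez("side3.npz",**s)
t=ctrl.camera("top"); np.savez("top3.npz",**t)
cv2.imwrite("pics/z4.png",np.hstack([cv2.resize(c["img"][:,:,::-1],(460,345)),cv2.resize(s["img"][140:260,240:360,::-1],(345,345),interpolation=cv2.INTER_CUBIC)]))
E
```

```text
[0.50088209 0.08495076 0.19146748] [ 0.30641073  0.10449556 -2.87156059] [[-8.702e-01 -4.928e-01  3.000e-04]
 [-4.928e-01  8.702e-01 -0.000e+00]
 [-3.000e-04 -2.000e-04 -1.000e+00]]
[ 272  162   25  197 4486] [[-0.02930000051856041, -0.004999999888241291], [0.058800000697374344, -0.004999999888241291], [0.058800000697374344, 0.005400000140070915], [-0.02930000051856041, 0.005400000140070915]] 0.1988722986872878
```

View pics/z4.png

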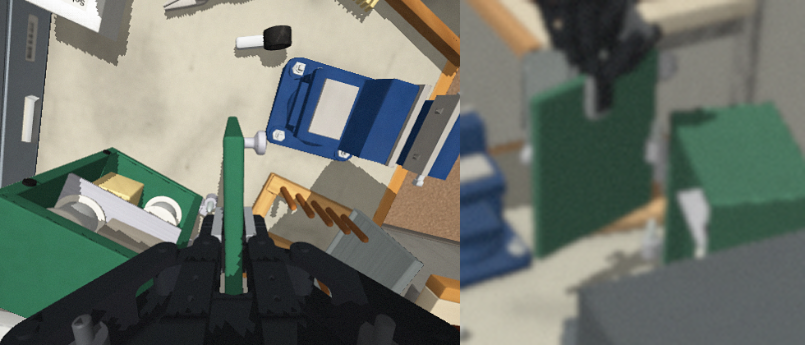

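The wrist view shows the door square in the pads, the vise clear to the right and the lower pin near (208,205). The side view shows both knuckles free of the cabinet. Now I move over the pins.

{"op": "servo_tool", "data": {
  "series": "1 0.008 -0.007 0 0 0 0;1 0.016 -0.013 0 0 0 0;1 0.024 -0.02 0 0 0 0;1 0.0305 -0.0245 0 0 0 0;1 0.0335 -0.027 0.003 0 0 0;1 0.0335 -0.027 0.006 0 0 0;1 0.0335 -0.027 0.01 0 0 0;1 0.0335 -0.027 0.01 0 0 0;1 0.0335 -0.027 0.01 0 0 0"
}}

```text
time_s: 6.12
eef_pos: [0.4846, 0.045, 0.1809]
eef_rot: [-0.0, -0.255, 0.967, 0.0]
wrist_force: [0.5, 0.5, -4.3]
opening: 0.105
grasp_force: 59.4
```

```bash
python3 - <<'E'
from h import *; from bench import ctrl
o,c,P=wrist(ctrl,"w4"); T=toolT(o); print(o["eef_pos"],o["wrist_force"],T[:3,:3].round(4))
k=T@np.array([-.0801,.0002,0,1]); print("knuckle",k[:2])
s=ctrl.camera("side"); np.savez("side4.npz",**s); s0=np.load("side0.npz")
t=ctrl.camera("top")
E=np.linalg.inv(s["extrinsics"]); f=210/np.tan(np.radians(float(s["fovy"]))/2); K=np.array([[f,0,s["cx"]],[0,f,s["cy"]],[0,0,1.]])
pr=lambda p:cv2.projectPoints(np.array([p],float),cv2.Rodrigues(E[:3,:3])[0],E[:3,3],K,np.array([float(s["k1"]),0,0,0]))[0].ravel()
for z in(.034,.054,.134,.154): print(z,pr([.5545,.0846,z]),pr([.552,.0803,z]))
cr=lambda i:cv2.resize(i[170:250,270:340,::-1],(390,446),interpolation=cv2.INTER_CUBIC)
cv2.imwrite("pics/z5.png",np.hstack([cr(s0["img"]),cr(s["img"])]))
E
```

```text
[0.48458754 0.04495824 0.18087602] [ 0.5169908   0.45873824 -4.30282393] [[-8.702e-01 -4.927e-01 -7.000e-04]
 [-4.927e-01  8.702e-01  1.000e-04]
 [ 6.000e-04  4.000e-04 -1.000e+00]]
knuckle [0.55419083 0.08459949]
0.034 [305.85323871 222.32361904] [305.28807637 223.47618424]
0.054 [306.20048562 215.77406715] [305.63038944 216.915851  ]
0.134 [307.66112165 188.05085961] [307.07060972 189.14021266]
0.154 [308.04512267 180.71508008] [307.44933365 181.78873105]
```

View pics/z5.png

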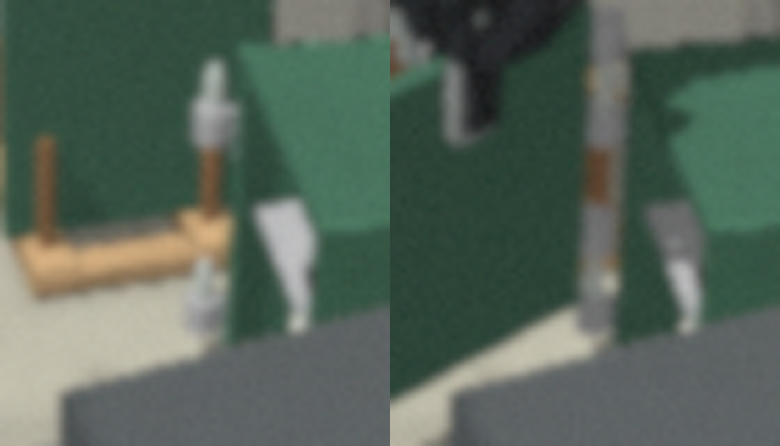

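In the side view the knuckles sit in line with the pins: lower at column 595-600, upper at 605. I lower slowly and watch the force.

{"op": "servo_tool", "data": {
  "series": "1 0 0 0.0015 0 0 0;1 0 0 0.003 0 0 0;1 0 0 0.0045 0 0 0;1 0 0 0.006 0 0 0;1 0 0 0.007 0 0 0;1 0 0 0.008 0 0 0;1 0 0 0.008 0 0 0;1 0 0 0.008 0 0 0"
}}

```text
time_s: 6.93
eef_pos: [0.4847, 0.0448, 0.1732]
eef_rot: [-0.0, -0.255, 0.967, 0.0]
wrist_force: [0.5, -0.2, -2.9]
opening: 0.109
grasp_force: 59.5
```

{"op": "servo_tool", "data": {
  "series": "1 0 0 0.0015 0 0 0;1 0 0 0.003 0 0 0;1 0 0 0.0045 0 0 0;1 0 0 0.006 0 0 0;1 0 0 0.006 0 0 0;1 0 0 0.006 0 0 0"
}}

```text
time_s: 7.43
eef_pos: [0.4847, 0.0448, 0.1671]
eef_rot: [-0.0, -0.255, 0.967, -0.0]
wrist_force: [-0.0, -0.9, -4.1]
opening: 0.106
grasp_force: 59.4
```

{"op": "servo_tool", "data": {
  "series": "1 0 0 0.0015 0 0 0;1 0 0 0.003 0 0 0;1 0 0 0.0045 0 0 0;1 0 0 0.006 0 0 0;1 0 0 0.007 0 0 0;1 0 0 0.008 0 0 0;1 0 0 0.008 0 0 0;1 0 0 0.008 0 0 0"
}}

```text
time_s: 8.1
eef_pos: [0.4847, 0.0448, 0.1592]
eef_rot: [-0.0, -0.255, 0.967, -0.0]
wrist_force: [0.8, -0.7, -4.6]
opening: 0.109
grasp_force: 59.4
```

```bash
python3 - <<'E'
from h import *; from bench import ctrl
s=ctrl.camera("side"); cr=lambda i:cv2.resize(i[170:250,270:340,::-1],(390,446),interpolation=cv2.INTER_CUBIC)
o,c,P=wrist(ctrl,"w5"); print(o["eef_pos"],o["wrist_force"])
cv2.imwrite("pics/z6.png",np.hstack([cr(s["img"]),cv2.resize(c["img"][150:310,120:260,::-1],(390,446),interpolation=cv2.INTER_CUBIC)]))
E
```

```text
[0.48471191 0.04482391 0.15922126] [ 0.95832748 -1.17669712 -4.55359909]
```

View pics/z6.png

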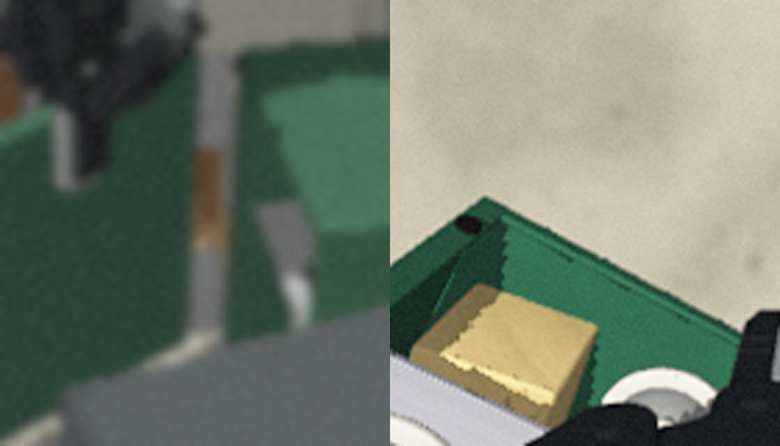

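The side view shows both knuckles seated over the pins, with only a small gap left above the shoulders. I ease down the last few millimetres.

{"op": "servo_tool", "data": {
  "series": "1 0 0 0.0007 0 0 0;1 0 0 0.0014 0 0 0;1 0 0 0.0021 0 0 0;1 0 0 0.0028 0 0 0;1 0 0 0.0028 0 0 0;1 0 0 0.0028 0 0 0"
}}

```text
time_s: 8.7
eef_pos: [0.4848, 0.0449, 0.1565]
eef_rot: [0.0, -0.255, 0.967, -0.0]
wrist_force: [1.2, -0.9, -3.3]
opening: 0.106
grasp_force: 59.5
```

{"op": "servo_tool", "data": {
  "series": "1 0 0 0.0005 0 0 0;1 0 0 0.001 0 0 0;1 0 0 0.001 0 0 0"
}}

```text
time_s: 8.95
eef_pos: [0.4848, 0.0448, 0.1558]
eef_rot: [0.0, -0.255, 0.967, -0.0]
wrist_force: [-0.5, -1.3, 1.0]
opening: 0.108
grasp_force: 60.1
```

{"op": "servo_tool", "data": {
  "series": "1 0 0 0.0005 0 0 0;1 0 0 0.0005 0 0 0;1 0 0 0.0005 0 0 0"
}}

```text
time_s: 9.2
eef_pos: [0.485, 0.0448, 0.1556]
eef_rot: [0.0, -0.255, 0.967, -0.0]
wrist_force: [-3.6, -2.7, 6.0]
opening: 0.107
grasp_force: 60.9
```

The knuckles rest on the shoulders: a gentle 6 N upward reaction at the expected height. I release and rise.

{"op": "servo_tool", "data": {
  "series": "0.6 0 0 -0.0005 0 0 0;0.3 0 0 -0.0005 0 0 0;0.1 0 0 -0.0005 0 0 0;0 0 0 -0.0005 0 0 0;0 0 0 -0.0005 0 0 0;0 0 0 -0.012 0 0 0;0 0 0 -0.025 0 0 0;0 0 0 -0.04 0 0 0;0 0 0 -0.055 0 0 0;0 0 0 -0.07 0 0 0;0 0 0 -0.07 0 0 0;0 0 0 -0.07 0 0 0"
}}

```text
time_s: 10.2
eef_pos: [0.4852, 0.0448, 0.2254]
eef_rot: [0.001, -0.255, 0.967, -0.0]
wrist_force: [0.3, -0.1, -0.5]
opening: 0.499
grasp_force: 0.0
```

```bash
python3 - <<'E'
from h import *; from bench import ctrl
o,c,P=wrist(ctrl,"w6"); print(o["eef_pos"],o["wrist_force"],o["opening"],o["q"].round(3))
g=green(c["img"])&(abs(P[...,2]-.164)<.008)
n,l,st,_=cv2.connectedComponentsWithStats(g.astype(np.uint8))
for i in range(1,n):
  if st[i,4]>150:
    q=P[l==i]; print(st[i],cv2.boxPoints(cv2.minAreaRect(q[:,:2].astype(np.float32))).round(4).tolist(),np.median(q[:,2]))
im=c["img"][:,:,::-1]
cv2.imwrite("pics/w6.png",im)
E
```

```text
[0.4851864  0.04481969 0.22538476] [ 0.27075677 -0.14687662 -0.50303979] 0.4991941125940551 [-0.152  0.012  1.856  0.     1.272 -2.238]
[ 278  145   17  182 2520] [[0.42890000343322754, 0.020800000056624413], [0.4332999885082245, 0.01269999984651804], [0.545199990272522, 0.07349999994039536], [0.5407999753952026, 0.08160000294446945]] 0.16156088437441346
[  52  257  136  102 4761] [[0.557200014591217, -0.05609999969601631], [0.6428999900817871, -0.05849999934434891], [0.6448000073432922, 0.006399999838322401], [0.5590999722480774, 0.008799999952316284]] 0.16724346973896306
[230 325  36  30 758] [[0.5605000257492065, 0.04670000076293945], [0.5771999955177307, 0.04639999940991402], [0.5776000022888184, 0.07280000299215317], [0.5608999729156494, 0.0731000006198883]] 0.16696610712351329
[147 357  37  46 846] [[0.5975000262260437, 0.02160000056028366], [0.6449000239372253, 0.015699999406933784], [0.6471999883651733, 0.033799998462200165], [0.5996999740600586, 0.03970000147819519]] 0.16733058985026206
```

View pics/w6.png

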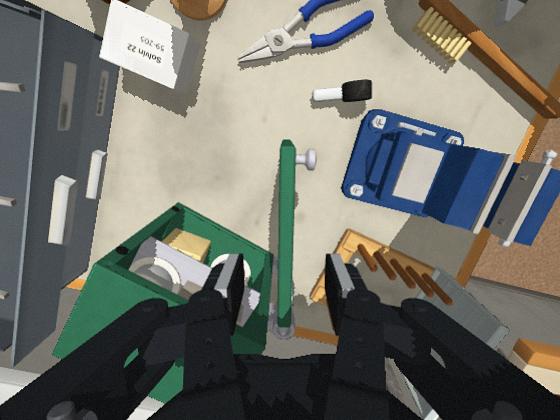

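The view from above shows the door hung at the pins, its hinge end at (285,330) and the knob at (312,158). Next I close the fingers, turn the tool and go round to the front face.

{"op": "servo_tool", "data": {
  "series": "0.3 0.001 0.004 0 0 0 7;0.6 0.002 0.008 0 0 0 14;0.8 0.003 0.012 0 0 0 21;1 0.004 0.016 0 0 0 28;1 0.005 0.02 0 0 0 35;1 0.006 0.024 0 0 0 42;1 0.007 0.028 0 0 0 49;1 0.008 0.032 0 0 0 56;1 0.009 0.035 0 0 0 63;1 0.01 0.037 0 0 0 70;1 0.01 0.037 0 0 0 77;1 0.01 0.037 0 0 0 84"
}}

```text
time_s: 11.25
eef_pos: [0.4568, 0.0723, 0.2234]
eef_rot: [-0.001, 0.46, 0.888, -0.0]
wrist_force: [0.5, 0.1, 0.0]
opening: 0.004
grasp_force: 0.0
```

{"op": "servo_tool", "data": {
  "series": "1 0 0 0 0 0 0;1 0 0 0.015 0 0 0;1 0 0 0.03 0 0 0;1 0 0 0.045 0 0 0;1 0 0 0.06 0 0 0;1 0 0 0.07 0 0 0;1 0 0 0.07 0 0 0;1 0 0 0.07 0 0 0"
}}

```text
time_s: 11.92
eef_pos: [0.4572, 0.0722, 0.1543]
eef_rot: [-0.001, 0.457, 0.889, -0.0]
wrist_force: [-1.4, -0.1, -0.0]
opening: 0.002
grasp_force: 0.0
```

```bash
python3 - <<'E'
from h import *; from bench import ctrl
o=ctrl.get_obs(); Rm=toolT(o)[:3,:3]; p=np.array(o["eef_pos"]); print(p,o["opening"],o["q"].round(2),Rm.round(3))
H=np.array([.5545,.0848]); psit=np.degrees(np.arctan2(-Rm[1,0],-Rm[0,0])); print("psit",psit)
for psi in range(32,93,5):
    a=np.radians(psi); d=-np.array([np.cos(a),np.sin(a)]); n=np.array([-np.sin(a),np.cos(a)])
    t=H+.09*d+.016*n; w=np.r_[t-p[:2],0]; print(psi,t.round(4),"tool",(Rm.T@w)[:2].round(4),"rot",-(psi-90-psit).round(1))
E
```

```text
[0.45722396 0.07216619 0.15429225] 0.0024592245121047088 [-0.1   0.05  1.97 -0.    1.12 -0.72] [[-0.582  0.813 -0.002]
 [ 0.813  0.582  0.   ]
 [ 0.001 -0.002 -1.   ]]
psit -54.388261826778766
32 [0.4697 0.0507] tool [-0.0247 -0.0024] rot 3.6
37 [0.473  0.0434] tool [-0.0326 -0.0039] rot -1.4
42 [0.4769 0.0365] tool [-0.0405 -0.0048] rot -6.4
47 [0.4814 0.0299] tool [-0.0485 -0.0049] rot -11.4
52 [0.4865 0.0237] tool [-0.0564 -0.0044] rot -16.4
57 [0.4921 0.018 ] tool [-0.0643 -0.0032] rot -21.4
62 [0.4981 0.0128] tool [-0.072  -0.0013] rot -26.4
67 [0.5046 0.0082] tool [-0.0796  0.0013] rot -31.4
72 [0.5115 0.0041] tool [-0.0869  0.0045] rot -36.4
77 [0.5187 0.0007] tool [-0.0939  0.0083] rot -41.4
82 [ 0.5261 -0.0021] tool [-0.1005  0.0128] rot -46.4
87 [ 0.5338 -0.0042] tool [-0.1067  0.0178] rot -51.4
92 [ 0.5417 -0.0057] tool [-0.1125  0.0233] rot -56.4
```

{"op": "servo_tool", "data": {
  "series": "1 -0.008 -0.001 0 0 0 0;1 -0.016 -0.002 0 0 0 0;1 -0.022 -0.0025 0 0 0 0;1 -0.0285 -0.003 0 0 0 0;1 -0.0325 -0.004 0 0 0 -1.4;1 -0.0365 -0.0044 0 0 0 -4;1 -0.0405 -0.0048 0 0 0 -6.4;1 -0.0445 -0.0049 0 0 0 -9;1 -0.0485 -0.0049 0 0 0 -11.4;1 -0.0525 -0.0047 0 0 0 -14;1 -0.0564 -0.0044 0 0 0 -16.4;1 -0.0604 -0.0038 0 0 0 -19"
}}

```text
time_s: 12.92
eef_pos: [0.4903, 0.0199, 0.1554]
eef_rot: [0.0, 0.304, 0.953, 0.0]
wrist_force: [0.2, 0.1, 0.6]
opening: -0.001
grasp_force: 0.1
```

```bash
cat > push.py <<'E'
from h import *; from bench import ctrl
o,c,P=wrist(ctrl,"wp"); Rm=toolT(o)[:3,:3]; p=np.array(o["eef_pos"]); print(p,o["wrist_force"],o["q"].round(2))
H=np.array([.5545,.0848]); psit=np.degrees(np.arctan2(-Rm[1,0],-Rm[0,0])); print("psit",psit)
t=ctrl.camera("top"); s=ctrl.camera("side")
for nm,cc,Q in(("w",c,P),("t",t,cloud(t)),("s",s,cloud(s))):
    g=green(cc["img"])&(abs(Q[...,2]-.163)<.008)
    n,l,st,_=cv2.connectedComponentsWithStats(g.astype(np.uint8))
    for i in range(1,n):
      if st[i,4]>60:
        q=Q[l==i]; print(nm,st[i],cv2.boxPoints(cv2.minAreaRect(q[:,:2].astype(np.float32))).round(4).tolist(),np.median(q[:,2]))
for psi in range(55,95,3):
    a=np.radians(psi); d=-np.array([np.cos(a),np.sin(a)]); n=np.array([-np.sin(a),np.cos(a)])
    tt=H+.09*d+.016*n; w=np.r_[tt-p[:2],0]; print(psi,"tool",(Rm.T@w)[:2].round(4),"rot",-(psi-90-psit).round(1))
cv2.imwrite("pics/wp_s.png",np.hstack([cv2.resize(c["img"][:,:,::-1],(420,315)),cv2.resize(s["img"][140:260,240:360,::-1],(315,315),interpolation=cv2.INTER_CUBIC)]))
E
python3 push.py
```

```text
[0.49034704 0.01991238 0.15535974] [0.22425091 0.08580018 0.5768961 ] [-0.2   0.11  1.91 -0.    1.12 -1.15]
psit -35.38579279367805
w [404 315  53  29 728] [[0.5275999903678894, 0.0649000033736229], [0.5317999720573425, 0.05820000171661377], [0.5508999824523926, 0.07029999792575836], [0.5467000007629395, 0.07699999958276749]] 0.16105221341501136
w [279 332  11  11  81] [[0.49799999594688416, 0.013500000350177288], [0.5060999989509583, 0.006500000134110451], [0.508899986743927, 0.009800000116229057], [0.5008000135421753, 0.01679999940097332]] 0.16207694998134484
t [266 135  59  23 873] [[0.5942000150680542, -0.05719999969005585], [0.6396999955177307, -0.059700001031160355], [0.6466000080108643, 0.0674000009894371], [0.6011000275611877, 0.06989999860525131]] 0.1675126091662491
s [ 314  178   52   38 1232] [[0.5583999752998352, -0.06030000001192093], [0.6377000212669373, -0.061900001019239426], [0.6402000188827515, 0.0632999986410141], [0.5608999729156494, 0.0649000033736229]] 0.16819317643210313
s [286 184  20  30  96] [[0.4724999964237213, -0.032099999487400055], [0.48010000586509705, -0.03759999945759773], [0.5457000136375427, 0.053599998354911804], [0.5379999876022339, 0.05909999832510948]] 0.16204102149869293
55 tool [ 0.0007 -0.0001] rot -0.4
58 tool [-0.0041 -0.0007] rot -3.4
61 tool [-0.0088 -0.0012] rot -6.4
64 tool [-0.0136 -0.0014] rot -9.4
67 tool [-0.0184 -0.0013] rot -12.4
70 tool [-0.0232 -0.001 ] rot -15.4
73 tool [-0.0279 -0.0004] rot -18.4
76 tool [-0.0326  0.0004] rot -21.4
79 tool [-0.0373  0.0015] rot -24.4
82 tool [-0.0419  0.0028] rot -27.4
85 tool [-0.0464  0.0043] rot -30.4
88 tool [-0.0509  0.0061] rot -33.4
91 tool [-0.0552  0.0081] rot -36.4
94 tool [-0.0595  0.0103] rot -39.4
```

The door follows, at about 54° now. I continue.

{"op": "servo_tool", "data": {
  "series": "1 -0.0041 -0.0007 0 0 0 -3.4;1 -0.0088 -0.0012 0 0 0 -6.4;1 -0.0136 -0.0014 0 0 0 -9.4;1 -0.0184 -0.0013 0 0 0 -12.4;1 -0.0232 -0.001 0 0 0 -15.4;1 -0.0264 -0.0006 0 0 0 -17.4;1 -0.0295 -0.0001 0 0 0 -19.4;1 -0.0326 0.0004 0 0 0 -21.4;1 -0.035 0.001 0 0 0 -23;1 -0.0373 0.0015 0 0 0 -24.4;1 -0.0396 0.0022 0 0 0 -26;1 -0.0405 0.0024 0 0 0 -26.5"
}}

```text
time_s: 14.07
eef_pos: [0.5243, -0.0009, 0.1551]
eef_rot: [0.0, 0.078, 0.997, 0.0]
wrist_force: [0.1, 0.3, -0.2]
opening: -0.001
grasp_force: 0.0
```

{"op": "servo_tool", "data": {
  "series": "1 -0.0014 0.0005 0 0 0 -1;1 -0.003 0.0008 0 0 0 -2;1 -0.0045 0.001 0 0 0 -3;1 -0.006 0.0013 0 0 0 -4;1 -0.0065 0.0013 0 0 0 -4;1 -0.0065 0.0013 0 0 0 -4"
}}

```text
time_s: 14.57
eef_pos: [0.5309, -0.0005, 0.155]
eef_rot: [0.0, 0.044, 0.999, 0.0]
wrist_force: [0.2, 0.4, 0.3]
opening: -0.002
grasp_force: 0.1
```

```bash
python3 push.py | grep -v "rot -[12]"
```

```text
[ 5.30915177e-01 -4.76666168e-04  1.54990602e-01] [0.19527786 0.36265651 0.31715298] [-0.22  0.2   1.81  0.    1.14 -1.71]
psit -4.98728521872277
w [405 316  44  24 454] [[0.542900025844574, 0.0568000003695488], [0.5478000044822693, 0.054499998688697815], [0.5550000071525574, 0.07020000368356705], [0.5501000285148621, 0.07249999791383743]] 0.16039881054341693
w [279 332  11  11  83] [[0.5414000153541565, -0.002300000051036477], [0.5508000254631042, -0.004000000189989805], [0.5516999959945679, 0.00039999998989515007], [0.5422000288963318, 0.002199999988079071]] 0.16243905787017512
w [373 348  20  13 114] [[0.5595999956130981, 0.03889999911189079], [0.5618000030517578, 0.03880000114440918], [0.5620999932289124, 0.04569999873638153], [0.5600000023841858, 0.045899998396635056]] 0.1612117982042089
w [278 352  13   7  78] [[0.5587000250816345, 0.0003000000142492354], [0.5587999820709229, -0.005499999970197678], [0.5608999729156494, -0.005499999970197678], [0.5608999729156494, 0.0003000000142492354]] 0.160173109814789
s [ 319  178   46   38 1064] [[0.5583000183105469, -0.05950000137090683], [0.6376000046730042, -0.06159999966621399], [0.6409000158309937, 0.06080000102519989], [0.5616000294685364, 0.06300000101327896]] 0.16819988577349126
55 tool [0.0428 0.0171] rot 30.0
58 tool [0.039  0.0141] rot 27.0
61 tool [0.0352 0.0113] rot 24.0
64 tool [0.0311 0.0087] rot 21.0
67 tool [0.027  0.0064] rot 18.0
70 tool [0.0227 0.0042] rot 15.0
73 tool [0.0183 0.0023] rot 12.0
76 tool [0.0138 0.0006] rot 9.0
79 tool [ 0.0093 -0.0008] rot 6.0
82 tool [ 0.0046 -0.002 ] rot 3.0
85 tool [-0.0001 -0.003 ] rot 0.0
88 tool [-0.0048 -0.0037] rot -3.0
91 tool [-0.0096 -0.0042] rot -6.0
94 tool [-0.0143 -0.0044] rot -9.0
```

The door is about 3° from shut with no reaction yet. I press on gently until the bumpers answer.

{"op": "servo_tool", "data": {
  "series": "1 -0.001 -0.0008 0 0 0 -0.7;1 -0.002 -0.0015 0 0 0 -1.4;1 -0.003 -0.0023 0 0 0 -2;1 -0.004 -0.003 0 0 0 -2.5;1 -0.0045 -0.0035 0 0 0 -3;1 -0.0045 -0.0035 0 0 0 -3;1 -0.0045 -0.0035 0 0 0 -3"
}}

```text
time_s: 15.3
eef_pos: [0.535, -0.0045, 0.155]
eef_rot: [-0.0, 0.017, 1.0, -0.0]
wrist_force: [0.8, -0.6, 0.1]
opening: 0.0
grasp_force: 0.1
```

{"op": "servo_tool", "data": {
  "series": "1 -0.0007 0 0 0 0 0;1 -0.0014 0 0 0 0 0;1 -0.002 0 0 0 0 0;1 -0.002 0 0 0 0 0;1 -0.002 0 0 0 0 0"
}}

```text
time_s: 15.72
eef_pos: [0.5367, -0.0045, 0.1549]
eef_rot: [-0.0, 0.017, 1.0, -0.0]
wrist_force: [-2.9, -0.4, 1.4]
opening: 0.0
grasp_force: 1.2
```

{"op": "servo_tool", "data": {
  "series": "1 -0.0005 0 0 0 0 0;1 -0.001 0 0 0 0 0;1 -0.001 0 0 0 0 0;1 -0.001 0 0 0 0 0"
}}

```text
time_s: 16.05
eef_pos: [0.5368, -0.0045, 0.1548]
eef_rot: [-0.001, 0.017, 1.0, 0.0]
wrist_force: [-6.1, -0.7, 4.5]
opening: 0.003
grasp_force: 3.3
```

{"op": "servo_tool", "data": {
  "series": "1 0.001 0 0 0 0 0;1 0.003 0 0 0 0 0;1 0.01 0 0 0 0 0;1 0.025 0 0 0 0 0;1 0.045 0 0 -0.01 0 0;1 0.045 0 -0.03 0 0 0;1 0.045 0 -0.06 0 0 0;1 0.06 0 -0.09 0 0 0;1 0.09 0 -0.11 0 0 0;1 0.12 0 -0.11 0 0 0;1 0.12 0 -0.11 0 0 0;1 0.12 0 -0.11 0 0 0"
}}

```text
time_s: 17.05
eef_pos: [0.4173, -0.0002, 0.2655]
eef_rot: [0.001, 0.017, 1.0, -0.0]
wrist_force: [0.3, -0.3, -0.1]
opening: 0.005
grasp_force: 0.0
```

```bash
python3 push.py | grep -v rot; python3 - <<'E'
import numpy as np; from h import *; from bench import ctrl
t=ctrl.camera("top"); c=np.load("wp.npz")
b=cv2.resize(t["img"][120:300,160:400,::-1],(400,300),interpolation=cv2.INTER_CUBIC)
cv2.imwrite("pics/fin.png",np.hstack([cv2.resize(c["img"][:,:,::-1],(400,300)),b]))
E
```

```text
[ 4.17327991e-01 -1.93221494e-04  2.65516337e-01] [ 0.27203228 -0.29198184 -0.07784436] [-0.29 -0.2   1.97  0.    1.37 -1.82]
psit -1.9948747189113551
w [278 346  13  13 145] [[0.5414000153541565, -0.009600000455975533], [0.5504999756813049, -0.00989999994635582], [0.5509999990463257, 0.0010999999940395355], [0.5418999791145325, 0.00139999995008111]] 0.1610893972073827
t [ 265  135   60   45 2177] [[0.5436999797821045, -0.0560000017285347], [0.6402000188827515, -0.058800000697374344], [0.6438999772071838, 0.06790000200271606], [0.5473999977111816, 0.07079999893903732]] 0.16751214296244443
t [290 177  33   8 115] [[0.5356000065803528, -0.05400000140070915], [0.5462999939918518, -0.05530000105500221], [0.5544000267982483, 0.013899999670684338], [0.5437999963760376, 0.015200000256299973]] 0.16096121428314558
s [ 311  178   55   39 1229] [[0.5533000230789185, 0.07000000029802322], [0.559499979019165, -0.06520000100135803], [0.642799973487854, -0.061400000005960464], [0.6366999745368958, 0.0737999975681305]] 0.16822227562988468
s [309 185  11  32 127] [[0.5372999906539917, -0.05590000003576279], [0.5473999977111816, -0.05689999833703041], [0.5584999918937683, 0.054499998688697815], [0.5483999848365784, 0.05550000071525574]] 0.16219002933147786
```

View pics/fin.png

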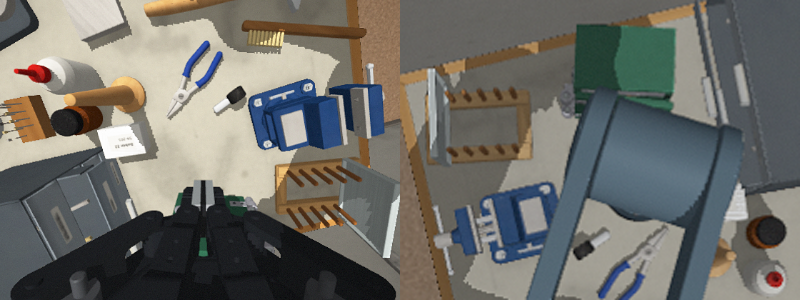

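The final views show the rack, shelf and bystanders in place. Measured against the cabinet, though, the door stands about 3° ajar, so it sprang back off the rubber when I backed away quickly. I go back in, shut it more softly and withdraw very slowly.

{"op": "servo_tool", "data": {
  "series": "1 -0.03 0 0 0 0 0;1 -0.06 0 0.02 0 0 0;1 -0.08 0 0.05 0 0 0;1 -0.095 -0.0007 0.08 0 0 0;1 -0.098 -0.0007 0.1 0 0 0;1 -0.1 -0.0007 0.11 0 0 0;1 -0.103 -0.0007 0.11 0 0 0;1 -0.105 -0.0007 0.11 0 0 0;1 -0.107 -0.0007 0.11 0 0 0;1 -0.109 -0.0007 0.11 0 0 0;1 -0.11 -0.0007 0.11 0 0 0;1 -0.111 -0.0007 0.11 0 0 0"
}}

```text
time_s: 18.25
eef_pos: [0.5296, -0.005, 0.1563]
eef_rot: [0.001, 0.017, 1.0, -0.0]
wrist_force: [-0.9, 0.1, 0.3]
opening: -0.001
grasp_force: 0.0
```

{"op": "servo_tool", "data": {
  "series": "1 -0.001 0 0 0 0 0;1 -0.0018 0 0 0 0 0;1 -0.0026 0 0 0 0 0;1 -0.0034 0 0 0 0 0;1 -0.0042 0 0 0 0 0;1 -0.005 0 0 0 0 0;1 -0.0056 0 0 0 0 0;1 -0.0062 0 0 0 0 0;1 -0.0066 0 0 0 0 0;1 -0.007 0 0 0 0 0;1 -0.007 0 0 0 0 0;1 -0.007 0 0 0 0 0"
}}

```text
time_s: 19.25
eef_pos: [0.5359, -0.0051, 0.155]
eef_rot: [-0.0, 0.017, 1.0, 0.0]
wrist_force: [-0.1, -0.6, -0.1]
opening: 0.0
grasp_force: 0.1
```

{"op": "servo_tool", "data": {
  "series": "1 -0.0003 0 0 0 0 0;1 -0.0006 0 0 0 0 0;1 -0.0006 0 0 0 0 0;1 -0.0006 0 0 0 0 0"
}}

```text
time_s: 19.58
eef_pos: [0.5365, -0.0052, 0.155]
eef_rot: [0.0, 0.017, 1.0, -0.0]
wrist_force: [-0.0, -0.3, -0.0]
opening: 0.003
grasp_force: 0.1
```

```bash
python3 push.py | grep -v rot
```

```text
[ 0.5365434  -0.00515179  0.15501314] [-0.01426316 -0.28200001 -0.04621885] [-0.23  0.21  1.79  0.    1.14 -1.77]
psit -1.9816662078116545
w [400 315  57  30 769] [[0.5410000085830688, 0.052799999713897705], [0.5493999719619751, 0.04830000177025795], [0.5630999803543091, 0.07360000163316727], [0.5547000169754028, 0.07819999754428864]] 0.16126320488667115
w [278 332  13  27 272] [[0.5465999841690063, -0.00800000037997961], [0.5616999864578247, -0.008200000040233135], [0.5616999864578247, -0.002899999963119626], [0.5467000007629395, -0.0027000000700354576]] 0.1623515876743972
w [176 338  23  23 197] [[0.5532000064849854, -0.04410000145435333], [0.5586000084877014, -0.05310000106692314], [0.5631999969482422, -0.05040000006556511], [0.5579000115394592, -0.04129999876022339]] 0.16223050574809023
w [370 338  23  23 199] [[0.5551000237464905, 0.03350000083446503], [0.5590000152587891, 0.03060000017285347], [0.5658000111579895, 0.039500001817941666], [0.5619000196456909, 0.042500000447034836]] 0.16317835930651114
s [ 318  178   47   39 1045] [[0.546500027179718, -0.06080000102519989], [0.6377000212669373, -0.061000000685453415], [0.6378999948501587, 0.0625], [0.5468000173568726, 0.06270000338554382]] 0.1681294987295071
```

{"op": "servo_tool", "data": {
  "series": "1 -0.0002 0 0 0 0 0;1 -0.0004 0 0 0 0 0;1 -0.0005 0 0 0 0 0;1 -0.0005 0 0 0 0 0;1 -0.0005 0 0 0 0 0"
}}

```text
time_s: 20.15
eef_pos: [0.5367, -0.0051, 0.1549]
eef_rot: [-0.0, 0.017, 1.0, 0.0]
wrist_force: [-2.5, -0.4, 1.9]
opening: -0.001
grasp_force: 1.6
```

{"op": "servo_tool", "data": {
  "series": "1 -0.0004 0 0 0 0 0;1 -0.0003 0 0 0 0 0;1 -0.0002 0 0 0 0 0;1 -0.0001 0 0 0 0 0;1 0 0 0 0 0 0;1 0.0001 0 0 0 0 0;1 0.0002 0 0 0 0 0;1 0.0003 0 0 0 0 0;1 0.0004 0 0 0 0 0;1 0.0005 0 0 0 0 0;1 0.0006 0 0 0 0 0;1 0.0007 0 0 0 0 0"
}}

```text
time_s: 21.15
eef_pos: [0.5367, -0.0052, 0.155]
eef_rot: [0.0, 0.017, 1.0, 0.0]
wrist_force: [-1.2, 0.2, -0.0]
opening: 0.001
grasp_force: 0.7
```

{"op": "servo_tool", "data": {
  "series": "1 0.0001 0 0 0 0 0;1 0.0002 0 0 0 0 0;1 0.0003 0 0 0 0 0;1 0.0005 0 0 0 0 0;1 0.0007 0 0 0 0 0;1 0.001 0 0 0 0 0;1 0.0015 0 0 0 0 0;1 0.002 0 0 0 0 0;1 0.004 0 0 0 0 0;1 0.008 0 0 0 0 0;1 0.015 0 0 0 0 0;1 0.025 0 0 0 0 0"
}}

```text
time_s: 22.15
eef_pos: [0.5109, -0.0043, 0.155]
eef_rot: [0.0, 0.017, 1.0, -0.0]
wrist_force: [-0.8, 0.7, 1.0]
opening: 0.003
grasp_force: 0.0
```

{"op": "servo_tool", "data": {
  "series": "1 0.02 0 0 0 0 0;1 0.02 0 -0.03 0 0 0;1 0.02 0 -0.06 0 0 0;1 0.05 0 -0.09 0 0 0;1 0.08 0 -0.11 0 0 0;1 0.1 0 -0.11 0 0 0;1 0.1 0 -0.11 0 0 0;1 0.1 0 -0.11 0 0 0"
}}

```text
time_s: 22.82
eef_pos: [0.4105, -0.0007, 0.2652]
eef_rot: [0.001, 0.017, 1.0, -0.0]
wrist_force: [0.7, -0.5, -0.2]
opening: -0.001
grasp_force: 0.0
```

```bash
python3 push.py | grep -v rot
```

```text
[ 0.41054951 -0.00070203  0.26521837] [ 0.65956802 -0.45812442 -0.20934277] [-0.29 -0.22  1.98 -0.    1.38 -1.83]
psit -2.000661644801074
t [ 264  135   61   48 2367] [[0.5422999858856201, -0.0560000017285347], [0.6402000188827515, -0.05920000001788139], [0.6442999839782715, 0.06830000132322311], [0.5464000105857849, 0.07150000333786011]] 0.16725394650476932
s [ 310  178   55   39 1366] [[0.5436000227928162, -0.05810000002384186], [0.6371999979019165, -0.06210000067949295], [0.6424999833106995, 0.06109999865293503], [0.5489000082015991, 0.06509999930858612]] 0.16801729262688736
```

The door's front line now lies parallel to the cabinet front (-1.8° against -2.0°) at the expected standoff, so it is shut. The arm is clear, so I hand in.

```bash
python3 -c "
from bench import ctrl
print(ctrl.hand_in())"
```

```text
the job is handed in; nothing more can be done
None
```

The green door hangs with both knuckles home on the pins and is shut. It sprang about 3° ajar after the first push, so I closed it again more gently. The shelf and the other things on the counter were not touched, and I handed the job in at about 23 s.

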